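Square up a jig corner with the assembly square and hold it

ROBOT

A 6-joint arm with a two-finger parallel gripper is mounted at the origin on a cart in front of the work surface, level with it; the furniture and walls round the work are solid. World frame = base frame: x ahead of the robot, y to its left, z up, the work surface at z = 0. Lengths are in m, angles in rad, forces in N, time in s.
With the tool pointing down it reaches from about 0.35 to 0.85 m from the base axis. Payload 8.1 kg.
Tool frame: the origin (TCP) lies on the centre line of the jaws, within the pads' length; the fingertips stand 22 mm ahead of it and the grasp point (between the pads) lies 3 mm ahead of it; z points along the fingers, y is the line along which they close (so a half turn about z gives the same grasp; the last joint's range is limited). The gripper opens to 93 mm and grips with 3 to 60 N. Pads are 15 mm wide; open, the fingers measure 128 mm over their backs; the gripper's body (75 mm by 188 mm) begins 65 mm behind the grasp point.
Start: joints at [-1.414, 0.13, 1.488, -0, 1.523, -0.085], TCP at [0.144, -0.583, 0.241] pointing down, gripper open.
Joint ranges: [-2.96, 2.96], [-0.89, 2.26], [0.02, 2.5], [-1.34, 4.48], [0, 2.73], [-2.66, 2.66]. Speed limits (rad/s): [2.39, 2.39, 2.79, 3.14, 3.14, 3.14].

INTERFACE

Orientations are given as a rotation vector (axis times angle).
In Python, from plant import robot, optics, close_job gives the robot as it stands (robot), with the cameras (optics) and the job as plain functions.
- The arm moves only by the shell command python3 inch.py 'ROWS' [FORCE]. ROWS is a JSON list of rows, 1 to 20 of them, each of 5 numbers: the finger opening in m, then dx, dy, dz in shares of the most that a row can go, 1 being 50 mm, then a turn about the tool's z in units of 0.1 rad; each row shifts and turns the commanded pose from where the row before left it, along the tool's axes as they then stand; what a row does not reach is not made up. A row lasts 1/10 s, in which the tool goes at most 0.05 m and 0.15 rad, less where a joint would pass 70% of its speed; a pose out of reach is approached as far as the arm can. The fingers move at their own pace and stop on an object; FORCE is the grip in N (left out, the last holds). Time passes only in rows, so rows that do not move let the fingers close. It prints the time, the measured TCP pose, the force, the opening and the grip force at its end. Input that does not fit is refused with a message, and nothing moves.
- robot.read_state(): the state, without advancing time (a new reading comes with each control period).
- optics.read_camera(name): name is "side" or "top"; returns a dict with "image" (420x560x3 uint8, red, green, blue), "fx", "fy", "cx", "cy" (pixels), "R" (3x3) and "t" (3): a world point X has camera coordinates R X + t. Camera axes: x right, y down, z forward; pixel columns grow to the right and rows downward; lengths in m; the calibration is good to about 2 mm. A picture is of the moment at which its call begins. There is no depth.
- close_job(): hands the job in; it is judged then, once.
The state is a dict: "t": time; "q": joint angles; "dq": joint speeds; "joint_torque": joint torques, N m; "tool_pos": TCP position; "orientation": TCP orientation; "force": force on the tool from outside, world axes, zero at the start; "wrist_torque": the same for the moment, N m; "opening": finger opening in m; "gripper_force": force on a finger pad.
Only numpy, scipy, OpenCV 4.12 (cv2) and the standard library are available. Lean on these libraries where they do the work, as an engineer would, in place of code of your own. Each camera call takes 0.05 s, during which the arm holds its last target. There are 200 camera calls.

TASK

Swing both loose flaps of the carton wide open, well past upright, then lift out the assembly square by its orange handle. Lay it flat on the grey plate of the corner jig and press it into the corner until its legs are flush with the blue fixed fence and the yellow swivel fence, turning the yellow one square to the blue. Finish while still gripping the handle and pressing against both fences, with the flaps left open and the tape roll, gauge plug and bit block undisturbed.

Things in the scene. Friction and masses are not known exactly. Their poses are not given: they have to be found in the camera images.
- carton: Brown carton fixed to the bench, 126 x 126 mm outside, 75 mm high, board 3 mm thick. Origin: centre of underside; z up; x away from the robot (within 0.2 rad). Two loose flaps are hinged on the rims at x = +61.5 mm and -61.5 mm, height 75 mm, hinges parallel to y. The y-side flaps are folded down outside and do not move.
- flap_far (a joint): Flap on the carton's +x rim: 45 mm long, 120 mm wide, 3 mm thick. 0 = closed flat over the carton, 1.57 = upright, 2.9 = fully open outward (stop). Starts half raised (0.9 to 1.3), leaving a gap of some 65 to 100 mm between the two flaps' free edges. Light friction holds it where it is left (under 1 N at its edge moves it).
- flap_near (a joint): Flap on the carton's -x rim (nearest the robot): the mirror image of flap_far, with the same values.
- square: Loose aluminium L, 0.25 kg, flat on the carton's floor. Legs 75 x 18 x 16 mm, joined by a diagonal brace with an upright orange handle, 40 long x 16 thick, top 62 mm above the underside. Origin: on the underside below the handle; z up. Outer leg faces: planes x = -37.5 and y = -37.5 mm. The handle's length runs along (1,-1,0); grip its thickness by closing along (1,1,0).
- square_handle (a point): Good point to grip on the square's handle: on its axis, 45 mm above the square's underside. Axes as square.
- jig: Corner jig fixed to the bench: grey plate 130 x 130 x 6 mm with two fences 24 mm high. Origin: on its underside, below where the square's origin lies when fully home; z up. When home, the square's axes match the jig's. Inner corner at x = y = -37.5 mm, working space on its +x, +y side. x points to the robot's left, y toward the robot (within 0.2 rad).
- jig_seat (a point): The point on the top of the jig's plate (6 mm above its underside) where the square's origin lies when fully home. Axes as jig.
- fence: Blue fixed fence of the jig, 82 x 14 x 24 mm, along the jig's x axis; its working face is the plane y = -37.5 mm of the jig (x from -37.5 to +44.5 mm). Origin: centre of its underside, on the plate. Axes parallel to the jig's.
- swivel_pin (a point): The yellow swivel fence's pin; the fence is a bar 72 x 14 x 24 mm along the jig's y when square. It turns about an upright pin through its middle, at x = -44.5, y = 0 mm of the jig; when square, its working face (its own +x face) is the jig's plane x = -37.5 mm. This point: on the pin, on the plate's top.
- swivel (a joint): Angle of the yellow swivel fence: 0 = square to the blue fence, positive = turned counterclockwise seen from above. Starts anywhere from -0.22 to +0.22, stays where it is left (friction about 0.04 N m, so 1 N at its end turns it). A square pressed flat against it turns it to lie flush.
- tape: Bystander: roll of blue tape lying flat, 70 mm across, 18 mm high, behind the jig. Origin: centre of its underside.
- plug: Bystander: slim steel gauge plug with a red band, 108 x 16 x 16 mm, lying behind the carton. Origin: centre of its underside.
- bit_block: Bystander: red block with screwdriver bits, 38 x 100 x 46 mm, far left of the jig. Origin: centre of its underside.

How it is judged:
On the way, in this order (a step that is already met when the one before it is completed fails the run):
1. both carton flaps are swung open past upright (over 1.75 rad) while the square still lies in the carton (value of joint each of flap_far, flap_near above 1.75 rad and z of square in the frame of carton below 0.03 m), for 0.2 s.
2. the square is lifted clear of the carton in the gripper (z of square in the frame of carton above 0.075 m and contact force between the fingers and square above 1 N), for 0.1 s.
At the end, for the whole second after the job is handed in: Held in the fingers, the square is still, over 1.5 N on each fence, within 4 mm of the seat in plan, under 8 mm above the plate, tilted under 0.06 rad, in line with the jig within 0.03 rad; the swivel fence is within 0.03 rad of square; both flaps stay open over 1.6 rad (contact force between the fingers and square above 1 N and contact force between square and fence above 1.5 N and contact force between square and swivel above 1.5 N and horizontal distance between square and jig_seat below 0.004 m and z of square in the frame of jig_seat below 0.008 m and angle between square's own z axis and vertical below 0.06 rad and angle between the x axis of square and the x axis of jig, either way round below 0.03 rad and value of joint swivel between -0.03 and 0.03 rad and linear speed of square below 0.02 m/s and value of joint each of flap_far, flap_near above 1.6 rad); the arm keeps its last pose, push and grip.
It fails at once if a bystander (tape roll, gauge plug or bit block) is moved more than 30 mm (distance of any of tape, plug, bit_block from where it was at the start of the episode above 0.03 m).
It also fails if it takes over 58 s, if anything falls off the work surface, if the arm or the gripper's body presses on something with over 40 N, if the wrist force passes 120 N, or if a joint passes its speed limit or range.

## Working session

There is one attempt and no reset: what is moved stays moved. The work goes in short steps, Python scripts to look and compute and a shell command to move; the robot and the scene stay as the last step left them, time stands still between calls to the robot, and variables do not carry over. Pictures are saved under pics/ and viewed, at most 10 in all, crops included, and the job is handed in when it is done.

```bash
ls; mkdir -p pics; cat > h.py <<'E'
from plant import robot, optics, close_job
import numpy as np, cv2
from scipy.spatial.transform import Rotation as Ro
def cam(n):
    c=optics.read_camera(n); c['R']=np.array(c['R']);c['t']=np.array(c['t']); return c
def save(c,f): cv2.imwrite('pics/'+f,cv2.cvtColor(c['image'],cv2.COLOR_RGB2BGR))
def ray(c,u,v,z):
    d=c['R'].T@np.array([(u-c['cx'])/c['fx'],(v-c['cy'])/c['fy'],1]); o=-c['R'].T@c['t']
    return o+d*(z-o[2])/d[2]
def proj(c,X):
    p=c['R']@np.array(X)+c['t']; return np.array([c['fx']*p[0]/p[2]+c['cx'],c['fy']*p[1]/p[2]+c['cy']])
E
python3 - <<'E'
from h import *
for n in('top','side'):
    c=cam(n); save(c,n+'1.png'); print(n,c['fx'],c['R'].round(3).tolist(),(-c['R'].T@c['t']).round(3))
s=robot.read_state();print(s['t'],s['tool_pos'],s['orientation'],s['opening'])
print(Ro.from_rotvec(s['orientation']).as_matrix().round(3))
E
```

```text
inch.py
pics
plant.py
top 462.8113566290473 [[0.027, -0.999, -0.03], [-0.984, -0.021, -0.179], [0.178, 0.034, -0.983]] [0.398 0.018 0.945]
side 379.7569661667341 [[0.914, -0.405, 0.015], [-0.256, -0.606, -0.753], [0.314, 0.684, -0.658]] [ 0.321 -0.562  0.635]
0.1 [ 0.1436176  -0.58206695  0.23968772] [-3.11699335e+00 -3.78738705e-01  1.43336790e-04] 0.09305312537237584
[[ 0.971  0.239 -0.   ]
 [ 0.239 -0.971  0.002]
 [ 0.    -0.002 -1.   ]]
```

View pics/top1.png

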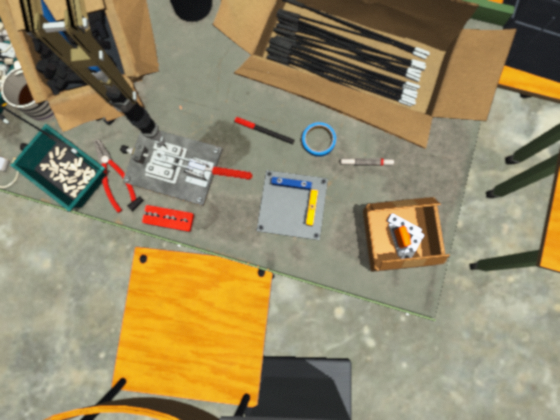

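View pics/side1.png

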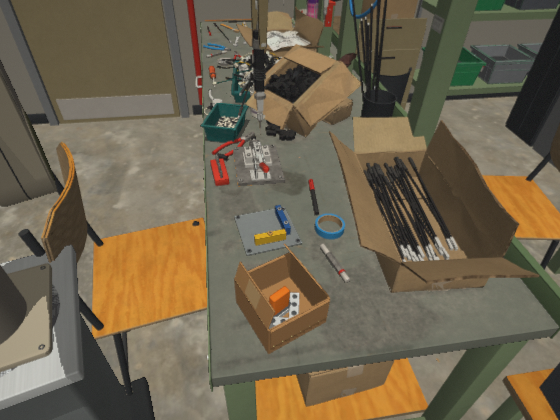

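The top view shows the jig near (293,205) and the carton near (403,235), with the orange handle at (403,236). The plug is at (367,162) and the tape at (319,139). The side view shows the carton at (282,298) with both flaps half raised. I'll zoom in on both.

```bash
python3 - <<'E'
from h import *
t=cv2.imread('pics/top1.png');s=cv2.imread('pics/side1.png')
a=cv2.resize(t[165:285,250:450],(800,480),interpolation=cv2.INTER_CUBIC)
cv2.imwrite('pics/ctop.png',a)
b=cv2.resize(s[200:350,200:360],(640,600),interpolation=cv2.INTER_CUBIC)
cv2.imwrite('pics/cside.png',b)
E
```

```text
(no output)
```

View pics/ctop.png

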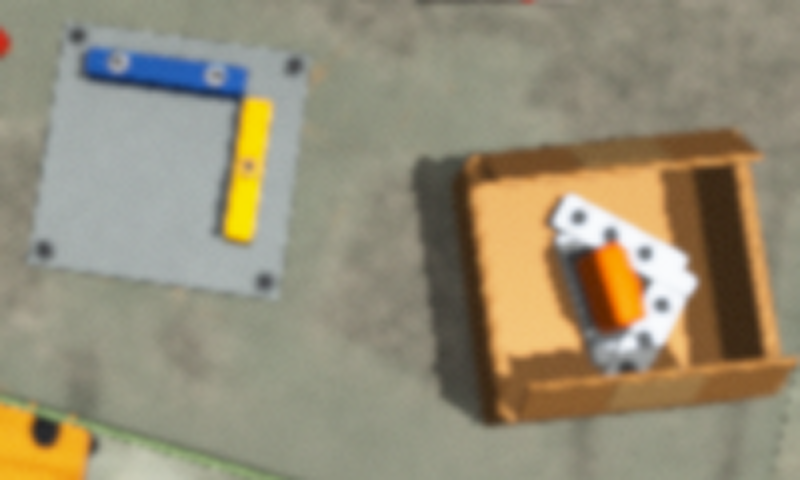

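View pics/cside.png

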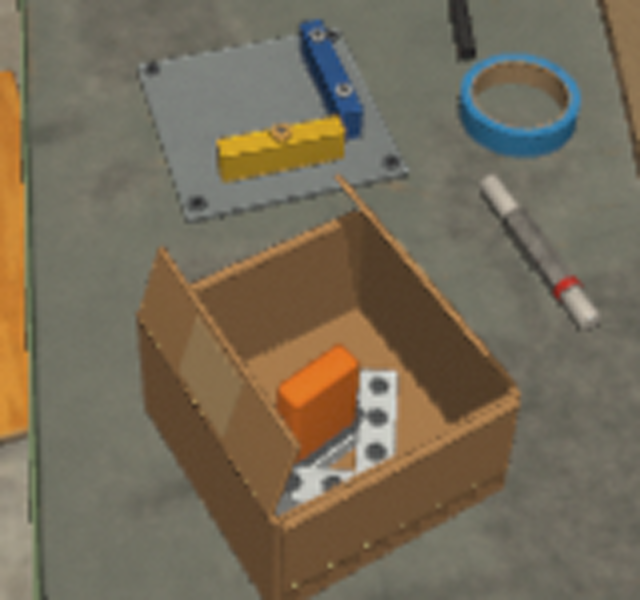

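The crops (4x, offsets (250,165) in the top view and (200,200) in the side view) give me these points:
- **Square:** outer corner at (695,275). The x leg goes up-left to (565,200) and the y leg goes down-left to (625,365).
- **Jig:** blue fence working edge at about (85..245, 80..95). The yellow fence is slightly turned.
- **Carton:** hinge corners as marked in the script below.

Next I measure these.

```bash
cat > m.py <<'E'
from h import *
T=cam('top');S=cam('side')
def mask(c,lo,hi,roi):
    h=cv2.cvtColor(c['image'],cv2.COLOR_RGB2HSV); m=cv2.inRange(h,lo,hi); o=np.zeros_like(m); u0,v0,u1,v1=roi; o[v0:v1,u0:u1]=m[v0:v1,u0:u1]; return o
def two(pt,ps):
    A=[];b=[]
    for c,p in((T,pt),(S,ps)):
        for k,f,cc in((0,'fx','cx'),(1,'fy','cy')):
            w=(p[k]-c[cc])/c[f]; A.append(c['R'][k]-w*c['R'][2]); b.append(-(c['t'][k]-w*c['t'][2]))
    x,r,_,_=np.linalg.lstsq(np.array(A),np.array(b),rcond=None); return x.round(4),r
tc=lambda u,v:(250+u/4-.4,165+v/4-.4)
sc=lambda u,v:(200+u/4-.4,200+v/4-.4)
E
python3 - <<'E'
from m import *
print('rim FL,FR,NL,NR top@.075',[ray(T,*tc(*p),.075)[:2].round(4).tolist() for p in((472,160),(740,130),(500,420),(790,395))])
print('rim side NL,NR,FR',[ray(S,*sc(*p),.075)[:2].round(4).tolist() for p in((140,315),(280,520),(518,395))])
print('square corner,Aend,Bend@.019',[ray(T,*tc(*p),.019)[:2].round(4).tolist() for p in((695,275),(568,196),(632,372))])
# handle top face: bright orange
for n,c,roi in(('T',T,(380,215,425,260)),('S',S,(265,280,295,320))):
    hsv=cv2.cvtColor(c['image'],cv2.COLOR_RGB2HSV)
    m=mask(c,(5,190,120),(15,255,255),roi); v=hsv[...,2][m>0]; print(n,m.sum()//255,np.percentile(v,[5,25,50,75,95]))
    th=cv2.threshold(v.reshape(-1,1),0,255,cv2.THRESH_OTSU)[0]; mm=((m>0)&(hsv[...,2]>th)).astype(np.uint8)
    r=cv2.minAreaRect(cv2.findNonZero(mm)); print(r,th,mm.sum()); 
    bx=cv2.boxPoints(r); print([ray(c,*p,.065)[:2].round(4).tolist() for p in bx], ray(c,*r[0],.065).round(4))
for n,lo,hi in(('blue',(105,150,60),(125,255,255)),('yel',(20,170,120),(32,255,255)),):
    for N,c,roi in(('T',T,(260,170,330,240)),('S',S,(230,200,305,250))):
        m=mask(c,lo,hi,roi); r=cv2.minAreaRect(cv2.findNonZero(m)); 
        w=[ray(c,*p,.030)[:2] for p in cv2.boxPoints(r)]; print(n,N,r[0],np.round(w,4).tolist(),[round(float(np.linalg.norm(w[i]-w[i-1])),4) for i in range(4)])
# jig plate corner holes
P=[tc(*p) for p in((78,36),(293,66),(265,281),(43,250))];Q=[sc(*p) for p in((334,35),(392,162),(197,203),(152,68))]
print([ray(T,*p,.006)[:2].round(4).tolist() for p in P]);print([ray(S,*p,.006)[:2].round(4).tolist() for p in Q])
E
```

```text
rim FL,FR,NL,NR top@.075 [[0.562, -0.1159], [0.5792, -0.2425], [0.4397, -0.128], [0.4545, -0.2614]]
rim side NL,NR,FR [[0.4374, -0.1346], [0.4553, -0.2559], [0.5753, -0.2415]]
square corner,Aend,Bend@.019 [[0.5166, -0.2347], [0.5551, -0.1725], [0.4676, -0.2025]]
T 60 [122.   148.75 194.5  229.25 239.05]
((404.9000244140625, 235.20001220703125), (19.289892196655273, 7.905693531036377), 71.56504821777344) 179.0 34
[[0.5212, -0.1749], [0.5263, -0.1891], [0.4916, -0.1998], [0.4866, -0.1857]] [ 0.5063 -0.1874  0.065 ]
S 348 [140.   146.75 154.   222.   225.  ]
((279.1013488769531, 293.64190673828125), (7.207353591918945, 19.878345489501953), 54.462318420410156) 182.0 142
[[0.4825, -0.1896], [0.5199, -0.1779], [0.5213, -0.1928], [0.4844, -0.2039]] [ 0.5018 -0.1912  0.065 ]
blue T (290.89349365234375, 182.78091430664062) [[0.61, 0.0714], [0.6239, 0.0699], [0.6145, -0.0082], [0.6007, -0.0066]] [0.0785, 0.014, 0.0787, 0.0139]
blue S (282.6000061035156, 219.20001220703125) [[0.6027, 0.0653], [0.6194, 0.0694], [0.6095, -0.025], [0.5941, -0.0281]] [0.0938, 0.0172, 0.095, 0.0157]
yel T (311.26300048828125, 207.04046630859375) [[0.5291, 0.001], [0.5995, -0.0085], [0.5976, -0.022], [0.5273, -0.0123]] [0.0135, 0.071, 0.0136, 0.071]
yel S (269.9230651855469, 236.61538696289062) [[0.5254, -0.0026], [0.5967, -0.0117], [0.5879, -0.0408], [0.5186, -0.0314]] [0.0296, 0.0719, 0.0304, 0.0699]
[[0.6367, 0.0779], [0.6228, -0.0344], [0.5102, -0.0214], [0.5235, 0.0923]]
[[0.6353, 0.0772], [0.6199, -0.0353], [0.5063, -0.021], [0.5205, 0.0929]]
```

Both views agree to about 3 mm, and the sizes match what was given:
- **Carton:** centre (.5075,-.1875), yaw about 6.3°.
- **Square:** handle at (.504,-.189), x axis at 62°.
- **Jig:** seat at about (.568,.0336), x axis at 82.9°.
- **Swivel:** about -0.01 rad.

I'll move above the carton with the fingers closed.

Units first: shifts go in shares of 50 mm and turns go in units of 0.1 rad. So 0.0344 m is 0.688, -0.0228 m is -0.456, -0.01 rad is -0.1.

```bash
python3 inch.py '[[0,0.4,-0.26,0,-0.1],[0,0.688,-0.456,0,-0.1],[0,0.688,-0.456,0,-0.1],[0,0.688,-0.456,0,-0.1],[0,0.688,-0.456,0,-0.15],[0,0.688,-0.456,0,0],[0,0.688,-0.456,0,0],[0,0.688,-0.456,0,0],[0,0.688,-0.456,0,0],[0,0.688,-0.456,0,0],[0,0.688,-0.456,0,0],[0,0.688,-0.456,0,0],[0,0.688,-0.456,0,0],[0,0.288,-0.2,0,0],[0,0,0,0,0]]' 20; python3 -c "
from h import *
s=robot.read_state();print(s['q'],Ro.from_rotvec(s['orientation']).as_matrix().round(3).tolist())"
```

```text
t: 1.7
tool_pos: [0.4904, -0.1701, 0.2404]
orientation: [-3.106, -0.47, 0.0]
force: [-0.6, 0.1, 0.1]
opening: 0.0006
gripper_force: 0.0
[-4.33019807e-01 -8.92164677e-02  1.71131635e+00  5.73499928e-04
  1.51989800e+00  8.37478363e-01] [[0.955, 0.296, -0.0], [0.296, -0.955, 0.001], [0.0, -0.001, -1.0]]
```

```bash
python3 inch.py '[[0,0.22,0.434,0,0],[0,0,0,0.8,0],[0,0,0,0.8,0],[0,0,0,0.8,0],[0,0,0,0,0],[0,0.3,0.06,0,0],[0,0.3,0.06,0,0],[0,0.3,0.06,0,0],[0,0.3,0.06,0,0],[0,0.3,0.06,0,0],[0,0.3,0.06,0,0],[0,0,0,0,0]]'
python3 inch.py '[[0,-0.6,-0.12,0,0],[0,-0.6,-0.12,0,0],[0,-0.6,-0.12,0,0],[0,-0.3,-0.06,0,0],[0,-0.3,-0.06,0,0],[0,-0.3,-0.06,0,0],[0,-0.3,-0.06,0,0],[0,-0.3,-0.06,0,0],[0,-0.3,-0.06,0,0],[0,0,0,0,0],[0.045,0.6,0.12,-0.8,0],[0.045,0.6,0.12,-0.4,0],[0.045,0.6,0.12,0,0],[0.045,0,0,0,0]]'
python3 -c "
from m import *
a=cv2.resize(T['image'][180:285,345:460],(575,525),interpolation=2);b=cv2.resize(S['image'][225:355,210:350],(560,520),interpolation=2)
cv2.imwrite('pics/c2.png',np.hstack([cv2.resize(a,(400,365)),cv2.resize(b,(400,365))])[...,::-1])"
```

```text
t: 2.9
tool_pos: [0.5994, -0.1815, 0.1233]
orientation: [3.105, 0.464, 0.004]
force: [-0.0, 0.1, 0.7]
opening: 0.0009
gripper_force: 0.1
t: 4.3
tool_pos: [0.5094, -0.1898, 0.1821]
orientation: [3.105, 0.466, 0.005]
force: [-0.3, -0.4, 0.2]
opening: 0.028
gripper_force: 0.0
```

View pics/c2.png

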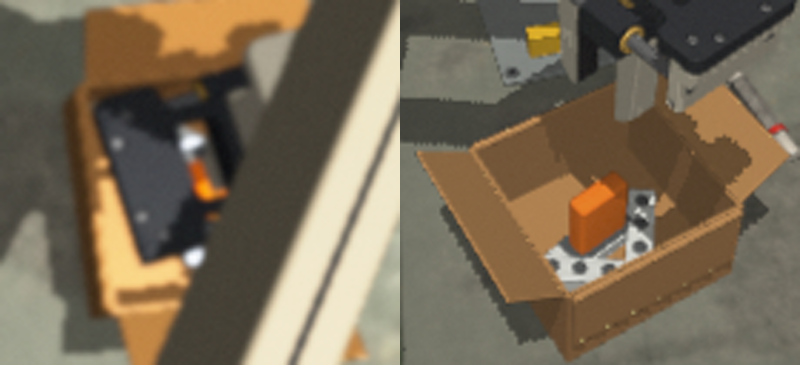

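Both flaps are wide open: far flap at (720,120) and near flap at (480,220) in the side half. The square still lies in the carton, with the handle at (598,215). I'll descend and grip.

```bash
python3 inch.py '[[0.045,-0.09,-0.05,0,0],[0.045,0,0,0.6,0],[0.045,0,0,0.8,0],[0.045,0,0,0.7,0],[0.045,0,0,0.36,0],[0.045,0,0,0.16,0],[0.045,0,0,0,0]]' 40;python3 inch.py '[[0,0,0,0,0],[0,0,0,0,0],[0,0,0,0,0],[0,0,0,0,0],[0,0,0,0,0],[0,0,0,0,0]]' 40
```

```text
t: 5.1
tool_pos: [0.4995, -0.1885, 0.0485]
orientation: [-3.106, -0.463, 0.003]
force: [-0.6, 0.1, -0.2]
opening: 0.0448
gripper_force: 0.0
t: 5.7
tool_pos: [0.5017, -0.1892, 0.0503]
orientation: [3.106, 0.464, 0.002]
force: [-0.6, -1.1, 5.3]
opening: 0.016
gripper_force: 40.0
```

Converted, -0.03 m is -0.6, -0.02 m is -0.4, -0.124 rad is -1.24.

```bash
python3 inch.py '[[0,0,0,-0.4,0],[0,0,0,-0.6,0],[0,0,0,-0.6,0],[0,0,0,-0.6,0],[0,0,0,-0.4,0],[0,0,0,0,0],[0,0,0,0,-1.2],[0,0,0,0,-1.2],[0,0,0,0,-1.24],[0,0,0,0,0],[0,0,0,0,0]]'; python3 -c "
from h import *
s=robot.read_state();R=Ro.from_rotvec(s['orientation']).as_matrix();print(R.round(3).tolist(),np.degrees(np.arctan2(R[1,1],R[0,1])))
p=np.array(s['tool_pos']);print(R.T@(np.array([.5566,.047,p[2]])-p))"
```

```text
t: 6.8
tool_pos: [0.5002, -0.1883, 0.1777]
orientation: [-2.972, -1.013, 0.003]
force: [-0.5, 0.3, -1.5]
opening: 0.0158
gripper_force: 40.0
[[0.792, 0.611, -0.002], [0.611, -0.792, 0.001], [-0.001, -0.002, -1.0]] -52.3462871537068
[ 1.88373647e-01 -1.51815728e-01  1.46540477e-04]
```

Converted, 0.03 m is 0.6, 0.029 m is 0.58.

```bash
python3 inch.py '[[0,0.288,-0.244,0,0],[0,0.58,-0.466,0,0],[0,0.58,-0.466,0,0],[0,0.58,-0.466,0,0],[0,0.58,-0.466,0,0],[0,0.58,-0.466,0,0],[0,0.58,-0.466,0,0],[0,0,0,0.6,0],[0,0,0,0.6,0],[0,0,0,0.6,0],[0,0,0,0,0],[0,0,0,0,0]]'; python3 -c "
from m import *
a=cv2.resize(T['image'][160:260,240:340],(400,400),interpolation=2);b=cv2.resize(S['image'][180:280,210:310],(400,400),interpolation=2)
cv2.imwrite('pics/c3.png',np.hstack([a,b])[...,::-1])"
```

```text
t: 8.0
tool_pos: [0.5557, 0.0469, 0.0889]
orientation: [-2.972, -1.016, 0.003]
force: [0.5, -0.6, -1.8]
opening: 0.016
gripper_force: 40.0
```

View pics/c3.png

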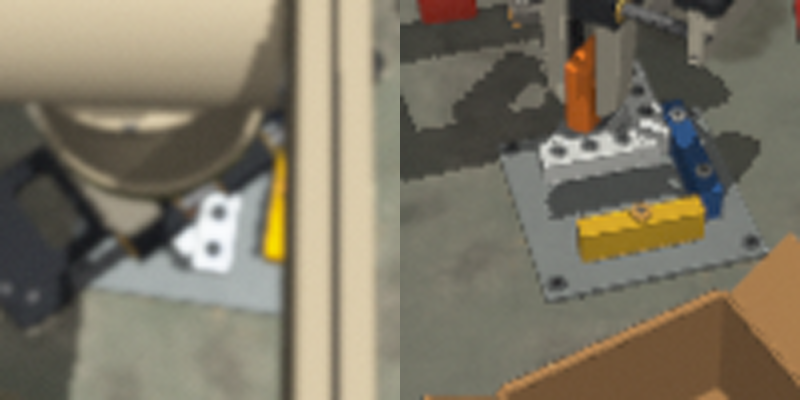

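The square hangs level over the plate, clear of both fences. Its outer corner is at about (668,150) in the side half and the yellow fence at (640,230). I'll check that corner numerically, then lower.

```bash
python3 -c "
from m import *
g=lambda u,v:(210+(u-400)/4-.4,180+v/4-.4)
print([ray(S,*g(*p),z).round(4) for p,z in (((668,150),.058),((542,165),.058))], 'expected',[.5882,.005],[.5882-.992*.075,.005+.1245*.075])"
python3 inch.py '[[0,0,0,0.4,0],[0,0,0,0.2,0],[0,0,0,0.06,0],[0,0,0,0,0],[0,0,0,0,0]]'
```

```text
[array([0.5835, 0.0032, 0.058 ]), array([0.5146, 0.0192, 0.058 ])] expected [0.5882, 0.005] [0.5137999999999999, 0.0143375]
t: 8.7
tool_pos: [0.5569, 0.0469, 0.0571]
orientation: [2.971, 1.019, 0.001]
force: [-1.2, 0.2, -1.7]
opening: 0.0161
gripper_force: 40.0
```

```bash
python3 inch.py '[[0,0,0,0.04,0],[0,0,0,0.04,0],[0,0,0,0,0],[0,0,0,0,0]]';python3 inch.py '[[0,0,0,0.02,0],[0,0,0,0,0],[0,0,0,0,0]]'
```

```text
t: 9.1
tool_pos: [0.5571, 0.0469, 0.0533]
orientation: [2.971, 1.019, 0.002]
force: [-1.9, -0.3, 5.9]
opening: 0.0159
gripper_force: 40.0
t: 9.4
tool_pos: [0.5571, 0.047, 0.0533]
orientation: [2.971, 1.019, 0.002]
force: [-7.3, -1.2, 15.9]
opening: 0.0163
gripper_force: 40.0
```

Converted, 0.004 m is 0.08, 0.003 m is 0.06.

```bash
python3 inch.py '[[0,0,0,-0.02,0],[0,0,0.08,0,0],[0,0,0.08,0,0],[0,0,0.06,0,0],[0,0,0,0,0],[0,0,0,0,0]]';python3 inch.py '[[0,0,0.04,0,0],[0,0,0.02,0,0],[0,0,0,0,0],[0,0,0,0,0]]'
```

```text
t: 10.0
tool_pos: [0.5638, 0.0389, 0.0533]
orientation: [-2.971, -1.019, -0.002]
force: [-2.2, 3.8, 7.6]
opening: 0.0158
gripper_force: 40.0
t: 10.4
tool_pos: [0.5655, 0.037, 0.0533]
orientation: [-2.97, -1.019, -0.002]
force: [-3.8, 4.9, 9.2]
opening: 0.0158
gripper_force: 40.0
```

Converted, 0.002 m is 0.04, -0.0005 m is -0.01.

```bash
python3 inch.py '[[0,0,0.04,-0.01,0],[0,0,0,0,0],[0,0,0,0,0]]';python3 inch.py '[[0,0,0.02,0,0],[0,0,0.02,0,0],[0,0,0,0,0],[0,0,0,0,0]]'
```

```text
t: 10.7
tool_pos: [0.5665, 0.0349, 0.0533]
orientation: [-2.971, -1.02, -0.001]
force: [-2.7, 3.5, 5.6]
opening: 0.016
gripper_force: 40.0
t: 11.1
tool_pos: [0.5666, 0.0348, 0.0534]
orientation: [-2.968, -1.019, 0.001]
force: [-10.3, 10.4, 12.3]
opening: 0.0155
gripper_force: 40.0
```

Converted, 0.001 m is 0.02.

```bash
python3 inch.py '[[0,0,0.02,0,0],[0,0,0,0,0],[0,0,0,0,0],[0,0,0,0,0]]'; python3 -c "
from m import *
s=robot.read_state();R=Ro.from_rotvec(s['orientation']).as_matrix();print('toolx',np.arctan2(R[1,0],R[0,0]),R[2],s['force'])
m=mask(T,(20,170,120),(32,255,255),(260,170,330,240));print(m.sum()/255)
a=cv2.resize(T['image'][160:260,240:340],(300,300),interpolation=2);b=cv2.resize(S['image'][200:260,225:305],(800,600)[:2],interpolation=2)[:, :500]
b=cv2.resize(S['image'][200:260,228:308],(400,300),interpolation=2);c=cv2.resize(S['image'][200:360,210:350],(262,300))
cv2.imwrite('pics/c4.png',np.vstack([np.hstack([b,np.zeros((300,38,3),np.uint8),c]),np.hstack([a,np.zeros((300,400,3),np.uint8)])])[...,::-1])"
```

```text
t: 11.5
tool_pos: [0.5667, 0.0347, 0.0535]
orientation: [-2.967, -1.019, 0.003]
force: [-13.4, 14.5, 15.7]
opening: 0.0158
gripper_force: 40.0
toolx 0.6619458872088845 [-1.49995275e-04 -5.03152205e-03 -9.99987331e-01] [-12.22825099  14.05886221  16.39963666]
156.0
```

View pics/c4.png

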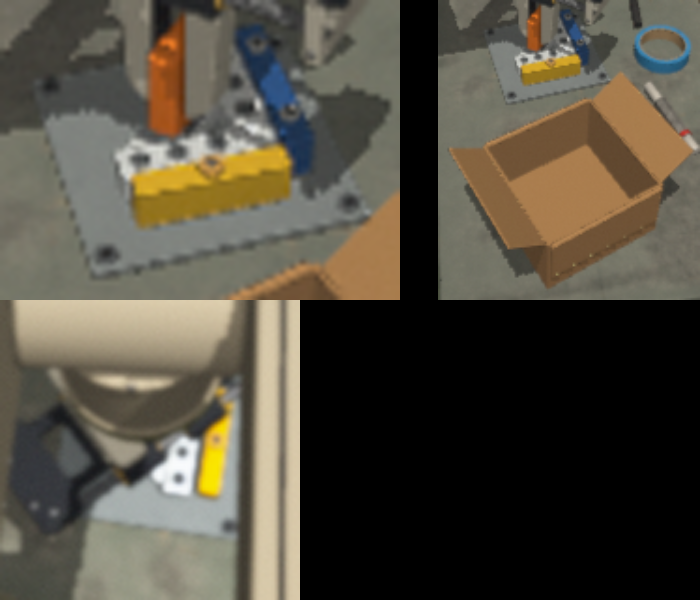

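The square is down beside both fences and the flaps are open. The top half shows a possible thin strip between the leg at (195,470) and the yellow fence at (205,470). I'll measure the angles and look at that strip closely.

```bash
python3 -c "
from m import *
def edge(c,m,side,z,v0,v1):
    P=[]
    for v in range(v0,v1):
        u=np.flatnonzero(m[v]); 
        if len(u): P.append(ray(c,(u.min()-.5 if side=='l' else u.max()+.5),v,z)[:2])
    vx,vy,x,y=cv2.fitLine(np.array(P,np.float32),cv2.DIST_HUBER,0,.01,.01).ravel(); return np.degrees(np.arctan(vy/vx)).round(2),x.round(4),y.round(4),len(P)
Y=mask(T,(18,120,90),(34,255,255),(295,180,325,235));W=mask(T,(0,0,165),(180,45,255),(285,195,312,235))
print('yellow L',edge(T,Y,'l',.030,204,224),'R',edge(T,Y,'r',.030,204,224)); print('white R',edge(T,W,'r',.022,208,222))
YS=mask(S,(18,150,150),(34,255,255),(245,225,300,250))
r=cv2.minAreaRect(cv2.findNonZero(YS));w=[ray(S,*p,.03)[:2] for p in cv2.boxPoints(r)];print(np.round(w,4).tolist())
cv2.imwrite('pics/c5.png',np.hstack([cv2.resize(T['image'][190:235,285:330],(400,400),interpolation=0),cv2.resize(S['image'][218:252,250:290],(400,340),interpolation=0)[:400].copy() if 0 else cv2.resize(S['image'][212:252,250:290],(400,400),interpolation=0)])[...,::-1])"
```

```text
yellow L (np.float32(-5.96), np.float32(0.5488), np.float32(-0.0009), 20) R (np.float32(-6.77), np.float32(0.5502), np.float32(-0.0166), 20)
white R (np.float32(-5.35), np.float32(0.5509), np.float32(0.0017), 14)
[[0.5271, -0.0029], [0.5973, -0.0111], [0.5891, -0.0387], [0.5207, -0.0302]]
```

View pics/c5.png

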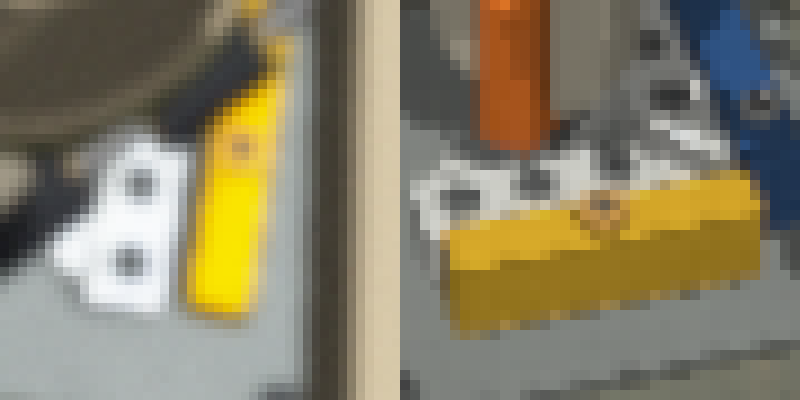

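Converted, -0.001 m is -0.02.

```bash
python3 inch.py '[[0,0,0,-0.02,0],[0,0,0,0,0],[0,0,0,0,0]]';python3 inch.py '[[0,-0.014,0.014,0,0],[0,0,0,0,0],[0,0,0,0,0],[0,0,0,0,0]]'; python3 -c "
from h import *
s=robot.read_state();R=Ro.from_rotvec(s['orientation']).as_matrix();F=s['force'];print('toolx',np.arctan2(R[1,0],R[0,0]),'jig fx,fy',.1245*F[0]+.992*F[1],-.992*F[0]+.1245*F[1],s['wrist_torque'])"
```

```text
t: 12.0
tool_pos: [0.5665, 0.0339, 0.0535]
orientation: [-2.968, -1.019, 0.004]
force: [-8.3, 9.7, 7.3]
opening: 0.0159
gripper_force: 40.0
t: 12.4
tool_pos: [0.5665, 0.0333, 0.0535]
orientation: [-2.967, -1.019, 0.003]
force: [-8.7, 11.2, 9.1]
opening: 0.0157
gripper_force: 40.0
toolx 0.6616775282322429 jig fx,fy 10.043618931060218 10.035122348489887 [2.12510897 1.23517994 0.23551145]
```

Lifting the load let it slide 1.4 mm toward yellow, so friction had been holding it off that fence. I'll keep pushing along jig -x.

```bash
cat > f.py <<'E'
from h import *
s=robot.read_state();R=Ro.from_rotvec(s['orientation']).as_matrix();F=s['force'];p=s['tool_pos']
J=np.array([[.1245,.992],[-.992,.1245]]);print('toolx',np.arctan2(R[1,0],R[0,0]).round(4),'jigF',(J@F[:2]).round(1),'jigpos mm',(J@(p[:2]-[.568,.0336])*1e3).round(2),'fz',F[2])
E
python3 inch.py '[[0,-0.014,0.014,-0.01,0],[0,0,0,0,0],[0,0,0,0,0]]'>/dev/null;python3 f.py; python3 inch.py '[[0,-0.014,0.014,0,0],[0,0,0,0,0],[0,0,0,0,0]]'>/dev/null;python3 f.py;python3 inch.py '[[0,-0.014,0.014,0,0],[0,0,0,0,0],[0,0,0,0,0]]'>/dev/null;python3 f.py
```

```text
toolx 0.6615 jigF [6.3 6.9] jigpos mm [-2.41  1.46] fz 2.4304732161169746
toolx 0.6614 jigF [5.9 7.2] jigpos mm [-3.19  1.46] fz 3.790781672117099
toolx 0.6615 jigF [7.7 5.3] jigpos mm [-4.17  1.46] fz 3.1126323618767935
```

```bash
cat > e.py <<'E'
from m import *
def edge(c,m,side,z,v0,v1):
    P=[]
    for v in range(v0,v1):
        u=np.flatnonzero(m[v]); 
        if len(u): P.append(ray(c,(u.min()-.5 if side=='l' else u.max()+.5),v,z)[:2])
    vx,vy,x,y=cv2.fitLine(np.array(P,np.float32),cv2.DIST_HUBER,0,.01,.01).ravel(); return np.degrees(np.arctan(vy/vx)).round(2),(y+(.55-x)*vy/vx).round(4),len(P)
Y=mask(T,(18,120,90),(34,255,255),(295,180,325,235));W=mask(T,(0,0,165),(180,45,255),(285,195,312,235))
print('yellow L',edge(T,Y,'l',.030,204,224),'R',edge(T,Y,'r',.030,204,224)); print('white R',edge(T,W,'r',.022,208,222))
E
python3 e.py; python3 inch.py '[[0,-0.014,0.014,0,0],[0,0,0,0,0],[0,0,0,0,0]]'>/dev/null;python3 f.py
```

```text
yellow L (np.float32(-10.63), np.float32(-0.0031), 20) R (np.float32(-6.77), np.float32(-0.0166), 20)
white R (np.float32(-8.86), np.float32(-0.0016), 14)
toolx 0.6614 jigF [9.6 7.1] jigpos mm [-4.79  1.47] fz 3.1689363108408344
```

```bash
for i in 1; do python3 inch.py '[[0,-0.014,0.014,0,0],[0,0,0,0,0],[0,0,0,0,0]]'>/dev/null;python3 f.py;python3 inch.py '[[0,-0.014,0.014,0,0],[0,0,0,0,0],[0,0,0,0,0]]'>/dev/null;python3 f.py; done; python3 inch.py '[[0,-0.014,0.014,0,0],[0,0,0,0,0],[0,0,0,0,0]]'; python3 f.py; python3 e.py
```

```text
toolx 0.6617 jigF [14.1  6.7] jigpos mm [-4.89  1.46] fz 3.7069251881731486
toolx 0.6617 jigF [17.2  7.1] jigpos mm [-5.04  1.48] fz 2.950134897790727
t: 14.6
tool_pos: [0.5659, 0.0287, 0.0537]
orientation: [-2.964, -1.018, 0.0]
force: [-3.9, 21.0, 3.2]
opening: 0.0155
gripper_force: 40.0
toolx 0.6619 jigF [20.3  6.5] jigpos mm [-5.16  1.46] fz 3.160042800449716
yellow L (np.float32(-8.59), np.float32(-0.0036), 20) R (np.float32(-5.92), np.float32(-0.0168), 20)
white R (np.float32(-9.76), np.float32(-0.002), 14)
```

Converted, 0.0007 m is 0.014.

```bash
python3 inch.py '[[0,0.014,0.014,0,0],[0,0,0,0,0],[0,0,0,0,0]]'>/dev/null;python3 f.py;python3 inch.py '[[0,0.014,0.014,0,0],[0,0,0,0,0],[0,0,0,0,0]]'>/dev/null;python3 f.py; python3 inch.py '[[0,0.014,0.014,0,0],[0,0,0,0,0],[0,0,0,0,0],[0,0,0,0,0]]'; python3 f.py
python3 -c "
from m import *
cv2.imwrite('pics/c6.png',np.hstack([cv2.resize(T['image'][190:235,285:330],(400,400),interpolation=0),cv2.resize(S['image'][205:250,250:295],(400,400),interpolation=0)])[...,::-1])"
```

```text
toolx 0.662 jigF [21.  12.2] jigpos mm [-5.17  1.42] fz 8.45750729289887
toolx 0.6621 jigF [19.9 19. ] jigpos mm [-5.16  1.32] fz 12.583937250809834
t: 15.7
tool_pos: [0.5661, 0.0287, 0.0537]
orientation: [-2.962, -1.018, 0.009]
force: [-20.9, 23.0, 18.1]
opening: 0.0156
gripper_force: 40.0
toolx 0.6622 jigF [20.2 23.6] jigpos mm [-5.15  1.31] fz 18.140140276943868
```

View pics/c6.png

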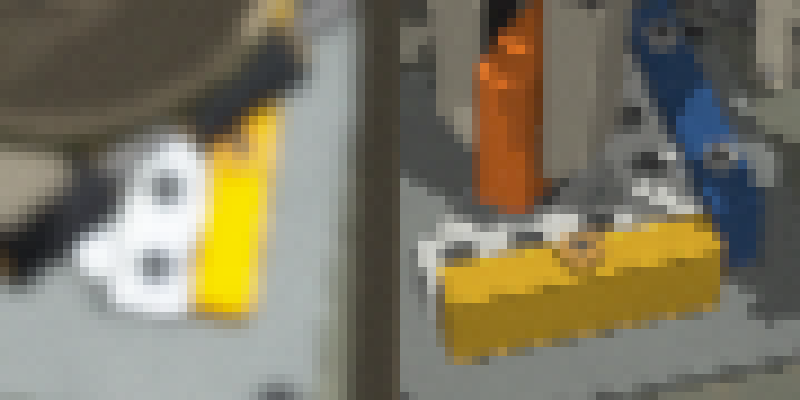

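The leg now lies flush on yellow: the white/yellow boundary at (195,260) has no gap. I'll relieve the vertical load and some of the x push to confirm that the blue fence, not friction, carries the y force.

Converted, -0.001 m is -0.02.

```bash
python3 inch.py '[[0,0,0,-0.02,0],[0,0,0,0,0],[0,0,0,0,0]]'>/dev/null;python3 f.py;python3 inch.py '[[0,0,0,-0.02,0],[0,0,0,0,0],[0,0,0,0,0]]'>/dev/null;python3 f.py; python3 inch.py '[[0,0.028,-0.028,0,0],[0,0,0,0,0],[0,0,0,0,0]]'>/dev/null; python3 f.py
```

```text
toolx 0.6621 jigF [20.8 18.8] jigpos mm [-5.19  1.28] fz 9.33282651138175
toolx 0.662 jigF [20.5 13.4] jigpos mm [-5.2  1.3] fz 1.1368128427504032
toolx 0.6618 jigF [13.2 14. ] jigpos mm [-4.96  1.23] fz 1.212323780534867
```

Converted, -0.0007 m is -0.014, 0.0007 m is 0.014.

```bash
python3 inch.py '[[0,-0.014,0.014,0.006,0],[0,0,0,0,0],[0,0,0,0,0],[0,0,0,0,0],[0,0,0,0,0],[0,0,0,0,0]]'; python3 f.py; python3 -c "
from plant import robot, optics, close_job
print(close_job())"
```

```text
t: 17.3
tool_pos: [0.5662, 0.0288, 0.0538]
orientation: [-2.963, -1.018, 0.01]
force: [-12.4, 18.3, 3.2]
opening: 0.0157
gripper_force: 40.0
toolx 0.662 jigF [16.6 14.6] jigpos mm [-5.01  1.23] fz 3.1746901081975216
the job is handed in; nothing more can be done
None
```

I handed the job in at 17.3 s with both flaps open and the square gripped and pressed flat into the corner against both fences; force checks point to solid contact on each (about 15 N), but no verdict came back.

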